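# Hang the slide rack behind the rail's lip and crank it down into the drying well

## Task

Load the drying station: take the rack of glass slides out of its drip tray by the black grip, keep it upright on the way so that no slide drops out, and hang it on the rail under the extraction canopy, with its hook lifted over the rail's front lip and lowered until it is seated behind it, and let go. Then swing the folded crank handle all the way out, which frees the crank, and crank the rail down to its stop so that the rack stands in the well. Leave the handle out, the rack hanging in the well, and the slide box, the amber bottle and the timer where they are.

Things in the scene. Friction and masses are not known exactly. Their poses are not given: they have to be found in the camera images.
- station: slide drying station, fixed to the bench, yaw varies. Origin on the bench below the rail's lip; +x away from the robot, +y left, z up (mm below in this frame). Grey base plate x -165 to 80, y -210 to 85, 8 thick; open well; rail on two 14 mm columns (x 34, y +-50); canopy; drive drum with crank at x -80, y -150, front right (104 mm across, top z 52; two lock lugs at its -x edge up to z 79).
- canopy_edge (a point): middle of the extraction canopy's lower front edge, z 370. Canopy x -25 to 69, y +-85 of the station, 32 mm high, duct on top to z 445. An upright gripper over the rail would hit it: hold the rack with the tool leaning back to the robot (about 40 deg from vertical, fingers forward and down) and come in from the front. The rack must stay upright, so grip it in the tray with that lean.
- well (a point): middle of the well's open top, z 80 above the bench; axes as the station's. Steel well without a lid, outside 104 (x) x 158 (y) mm, walls 3 mm, depth 69 mm. The hanging rack goes down into it with the rail, wherever it hangs on the rail.
- rail_lip (a point): middle of the top edge of the rail's front lip, axes as the station's; z 190 with the rail up (start), 130 down. Steel channel 118 mm long (y): lip 4 mm thick (x -2 to 2), behind it a channel 14 mm wide (x 2 to 16), 22 mm deep from the lip's top, then a back wall 8 mm higher than the lip. End cheeks, also 8 mm higher, at y +-56 (inside). Below the lip a flat front apron down to z -68.
- rail (a joint): how far the rail has been cranked down, m: 0 fully up (start), 0.060 at its lower stop. Geared to the crank, 0.020 m per rad; stays where it is left.
- rack: upright steel rack with 13 glass slides, about 0.3 kg (varies), standing on the tray's floor. Origin: middle of its underside, z up, +x to its hook side, away from the robot. Holder 40 (x) x 100 (y) x 100 mm high; flat back plate, rear face at x 20. Seated, its origin is 96 mm below the lip's top and, with the lip in mid throat, 25 mm in front of (-x) the lip's centre.
- rack_tongue (a point): middle of the lower edge of the hook's tongue, x 32, y 0, z 78 of the rack, same axes. Hook plate 70 mm wide (y), z 96 to 100, goes back from the back plate (x 20) to the turned-down tongue (x 30 to 34, down to z 78): a throat 10 mm wide for the 4 mm lip. Seated, the plate rests on the lip's top; let go, the rack may swing back about 5 deg until it touches the apron.
- rack_grip (a point): gripping point on the rack's black grip, a block 26 (x) x 20 (y) mm, z 100 to 146 above the rack's origin; the point is at x 0, y 0, z 126 of the rack, axes as the rack's. Pinch it across y.
- tray: shallow open steel drip tray 85 x 135 mm, walls 12 mm high, floor 2 mm, fixed on the bench to the robot's left. Origin in the middle of its underside.
- crank (a joint): turn of the crank about its upright axis, rad: 0 at the start (arm points to the station's -x), grows counter-clockwise seen from above, 3.0 at its stop (rail down). Takes some 3 to 4 N at the handle. While the handle is folded, its heel stands between the lock lugs and the crank cannot turn.
- crank_axis (a point): point on the crank's upright axis at the height of the handle's hinge (90 mm above the bench). The hinge is 50 mm from it, to the station's -x when the crank is at 0.
- fold (a joint): swing of the crank handle, rad: 0 folded flat (it lies across the hub, pointing from its hinge to the station's +x; starts at 0 to 0.15), 1.57 upright, 1.66 at its stop, fully out. Friction holds it where it is left.
- fold_hinge (a point): centre of the handle's hinge on the crank arm, 90 mm above the bench. The hinge line is level, along the station's y when the crank is at 0. Site axes: x along the handle from hinge to tip, y along the hinge line.
- handle_grip (a point): point on the handle's axis 50 mm from its hinge: where to grip. Round black sleeve, 20 mm diameter, spins freely on its pin, 18 to 74 mm from the hinge. Folded, its axis is level at z 90, 8 mm above the hub's top (hub radius 22); pinch it from above across the station's y, lift it in an arc of 50 mm about the hinge, then carry it round the crank's axis without turning the hand.
- slide_box: blue slide box with a lid, 73 x 98 x 36 mm, on the bench behind the tray (another, farther off, is fixed); bystander. Origin under its centre.
- amber_bottle: amber glass bottle with a white cap, 38 mm wide, 82 mm high, behind the tray; bystander. Origin under its centre.
- timer: white square bench timer, 64 x 64 x 19 mm, left of the station's front; bystander. Origin under its centre.
Not all that is in view belongs to the job. There is more than one size of the rack; the job needs the smaller.

How it is judged:
By the outcome, as a careful person would: the job done as asked, in the order asked, and still so for the second after the job is handed in, with the robot touching nothing.
It also fails if it takes over 64 s, if anything falls off the work surface, if the arm or the gripper's body presses on something with over 40 N, if the wrist force passes 120 N, or if a joint passes its speed limit or range.

## Robot

A 6-joint arm with a two-finger parallel gripper is mounted at the origin on a cart in front of the work surface, level with it; the furniture and walls round the work are solid. World frame = base frame: x ahead of the robot, y to its left, z up, the work surface at z = 0. Lengths are in m, angles in rad, forces in N, time in s.
With the tool pointing down it reaches from about 0.275 to 0.775 m from the base axis. Payload 14.6 kg.
Tool frame: the origin (TCP) lies on the centre line of the jaws, within the pads' length; the fingertips stand r.nose_length ahead of it and the grasp point (between the pads) lies 6 mm ahead of it (r.nose_length is the distance from the TCP to the fingertips, in m); z points along the fingers, y is the line along which they close (so a half turn about z gives the same grasp; the last joint's range is limited). The gripper opens to 85 mm and grips with 20 to 120 N. Pads are 22 mm wide; open, the fingers measure 114 mm over their backs; the gripper's body (76 mm by 85 mm) begins 54 mm behind the grasp point. The pads swing forward as they close: fully open they stand 13 mm farther back than shut.
Start: joints at [1.187, 0.263, -0.048, 1.259, 0, 1.415], TCP at [0.119, 0.511, 0.231] pointing down, gripper open.
Joint ranges: [-2.65, 2.65], [-0.89, 1.7], [-1.18, 1.37], [-2.13, 2.11], [-1.35, 1.29], [-3.14, 3.14]. Speed limits (rad/s): [1.89, 1.89, 2.57, 2.79, 3.14, 3.14].

## Interface

Orientations are given as a unit quaternion [x, y, z, w].
In Python, from station import r, optics gives the robot as it stands.
- The arm moves only by the shell command python3 -m handwheel 'ROWS' [FORCE]. ROWS is JSON, a list that holds one entry, the list of rows, each a list of 5 numbers: the opening, from -1 (shut) to 1 (fully open), then the shift along the world's x, y, z in mm, then the turn about the world's z in rad. A call has exactly 8 rows; each row shifts and turns the commanded pose from where the row before left it; what a row does not reach is not made up. A row lasts 1/10 s, in which the tool goes at most 50 mm and 8.59 degrees, less where a joint would pass 70% of its speed; a pose out of reach is approached as far as the arm can. A call is refused whole if a number of a shift passes 50 or a number of a turn 0.15, either way. A call with a gripper value outside its range is refused whole. The fingers move at their own pace and stop on an object; FORCE is the grip in N (left out, the last holds). Time passes only in rows, so rows that do not move let the fingers close, or fill a call up. It gives the time, the measured TCP pose, the force, the opening and the grip force at its end, in the units of the state.
- r.state(): the state, without advancing time (a new reading comes with each control period).
- optics.capture(name): name is "scene" or "top"; returns a dict with "pixels" (384x512x3 uint8, red, green, blue), "depth" (384x512 float32, m along the optical axis (not along the pixel's ray), 0 where there is no reading), "camera_matrix" (3x3 intrinsics, pixels), "k1" (the pictures are not rectified: a ray, as slopes to the right and down, at radius r is drawn at 1 + k1 r^2 times it, then the intrinsics apply), "R" (3x3) and "t" (3): a world point X has camera coordinates R X + t. Camera axes: x right, y down, z forward; pixel columns grow to the right and rows downward; lengths in m; the calibration is good to about 2 mm. A picture is of the moment at which its call begins.
- r.finish_job(): hands the job in; it is judged then, once.
The state is a dict: "t": time; "joints": joint angles; "dq": joint speeds; "tau": joint torques, N m; "ee_pos": TCP position; "eef_rot": TCP orientation; "contact_force": force on the tool from outside, world axes, zero at the start; "wrist_torque": the same for the moment, N m; "grip_width": finger opening in m; "grip_force": force on a finger pad.
Only numpy, scipy, OpenCV 4.12 (cv2) and the standard library are available. Lean on these libraries where they do the work, as an engineer would, in place of code of your own. Each camera call takes 0.05 s, during which the arm holds its last target. There are 200 camera calls.

## Working session

There is one attempt and no reset: what is moved stays moved. The work goes in short steps, Python scripts to look and compute and a shell command to move; the robot and the scene stay as the last step left them, time stands still between calls to the robot, and variables do not carry over. Pictures are saved under pics/ and viewed, at most 10 in all, crops included, and the job is handed in when it is done.

```bash
ls; mkdir -p pics
cat > h.py <<'E'
import numpy as np, cv2
from station import r, optics
def ray(c,px):
    K=c["camera_matrix"]; k=c["k1"]
    d=(np.array(px,float)-[K[0,2],K[1,2]])/[K[0,0],K[1,1]]
    s=d.copy()
    for _ in range(20): s=d/(1+k*(s@s))
    return s
def onplane(c,px,z):
    s=ray(c,px); R,t=c["R"],c["t"]; o=-R.T@t; v=R.T@np.array([s[0],s[1],1]); return o+v*(z-o[2])/v[2]
def cloud(c):
    K=c["camera_matrix"];h,w=c["depth"].shape
    u,v=np.meshgrid(np.arange(w),np.arange(h))
    d=np.stack([(u-K[0,2])/K[0,0],(v-K[1,2])/K[1,1]],-1); s=d.copy()
    for _ in range(20): s=d/(1+c["k1"]*(s**2).sum(-1,keepdims=True))
    P=np.concatenate([s,np.ones((h,w,1))],-1)*c["depth"][...,None]
    return (P-c["t"])@c["R"]
def proj(c,X):
    p=c["R"]@np.array(X)+c["t"]; s=p[:2]/p[2]; s=s*(1+c["k1"]*(s@s)); K=c["camera_matrix"]
    return s*[K[0,0],K[1,1]]+[K[0,2],K[1,2]]
def save(c,n,crop=None,f=1):
    im=c["pixels"][...,::-1]
    if crop: a,b,d,e=crop; im=im[b:e,a:d]
    cv2.imwrite("pics/"+n,cv2.resize(im,None,fx=f,fy=f,interpolation=cv2.INTER_CUBIC))
E
python3 - <<'E'
from h import *
for k,v in r.state().items(): print(k,np.round(v,4))
print(r.nose_length,[a for a in dir(r) if a[0]!='_'])
import pickle
C={n:optics.capture(n) for n in("scene","top")}; pickle.dump(C,open("c0.pkl","wb"))
im=[]
for n in C: save(C[n],n+"0.png",f=1.5); print(n,-C[n]["R"].T@C[n]["t"])
E
python3 -m handwheel --help | head -30
```

```text
pics
t 0.0
joints [ 1.1867  0.2635 -0.0489  1.2594 -0.      1.4155]
dq [-0.0002 -0.002  -0.0001 -0.0006  0.0017 -0.0022]
tau [-2.00000e-04 -6.37626e+01  3.84579e+01  1.35000e-02 -2.00000e-04
 -0.00000e+00]
ee_pos [0.119  0.5111 0.2301]
eef_rot [ 1.142e-01  9.935e-01 -5.000e-04 -1.000e-04]
contact_force [-0.0484  0.296   0.8512]
wrist_torque [-0.0481  0.02    0.0349]
grip_force 0.0
grip_width 0.0855
0.025 ['PlanningError', 'finish_job', 'nose_length', 'state']
scene [-0.04499626  0.8101819   1.25524799]
top [0.28783125 0.09570194 1.32755766]invalid input: not JSON, or not a number
```

View pics/scene0.png

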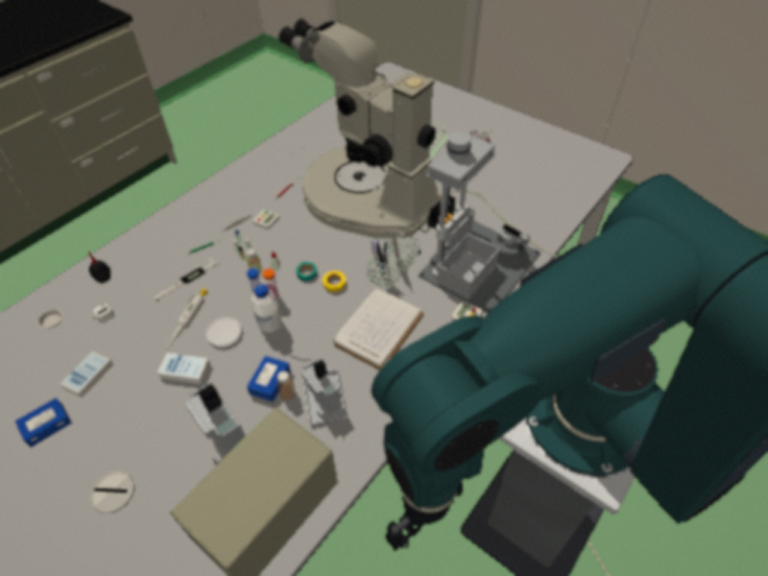

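View pics/top0.png

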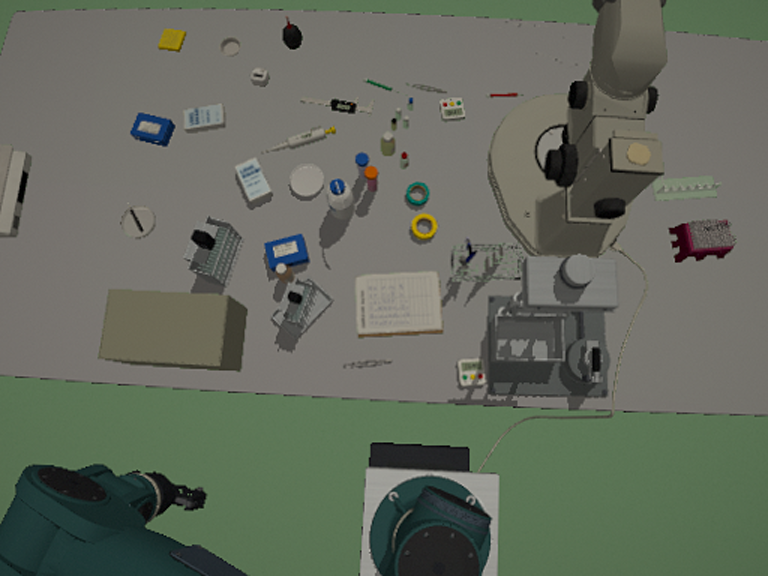

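The top view shows two racks with black grips. One is at raw px (197,198), standing in a rotated tray with the blue box and amber bottle behind it. A larger one is at (135,160). The station is at (365,230), its canopy at (380,187), the crank handle at (397,242) and the timer at (314,248). For the rack, the candidates are (197,198) and (135,160). I'll take the smaller, (197,198), and check it in a crop.

```bash
cat > m.py <<'E'
from h import *
import pickle
C=pickle.load(open("c0.pkl","rb")); c=C["top"]
a=c["pixels"][140:240,110:230]; b=c["pixels"][160:275,305:425]
a=cv2.resize(a,(400,400),interpolation=cv2.INTER_CUBIC); b=cv2.resize(b,(400,400),interpolation=cv2.INTER_CUBIC)
s=C["scene"]["pixels"][225:300,110:240]; s=cv2.resize(s,(400,200)); s2=cv2.resize(C["scene"]["pixels"][85:215,265:375],(400,200))
cv2.imwrite("pics/crop.png",np.vstack([np.hstack([a,b]),np.hstack([s,s2])])[...,::-1])
for n in C:
    c=C[n]; P=cloud(c); px=c["pixels"].astype(int); ok=c["depth"]>0
    dark=(px.max(-1)<45)&ok&(P[...,2]>.03)&(P[...,2]<.25)&(P[...,0]>.2)&(P[...,0]<.8)
    N,L,st,ce=cv2.connectedComponentsWithStats(dark.astype(np.uint8))
    for i in range(1,N):
        if st[i,4]>12: q=P[L==i]; print(n,"dark",ce[i].round(1),st[i,4],np.round(np.median(q,0),4),"zrange",np.percentile(q[:,2],[5,95]).round(3))
c=C["top"];P=cloud(c)
ok=(c["depth"]>0)&(P[...,2]>.36)&(P[...,2]<.43)&(P[...,0]>.3)
N,L,st,ce=cv2.connectedComponentsWithStats(ok.astype(np.uint8))
for i in range(1,N):
    if st[i,4]>200:
        q=P[L==i]; print("canopy?",ce[i],st[i,4],np.median(q[:,2]).round(4),cv2.minAreaRect(q[:,:2].astype(np.float32)))
for nm,lo,hi,x0,x1,y0,y1 in [("well+",.07,.09,.25,.7,-.4,.1),("base",.003,.018,.25,.7,-.5,.1),("rail",.18,.2,.3,.7,-.4,.1),("drum",.045,.06,.25,.6,-.5,.1)]:
    m=(c["depth"]>0)&(P[...,2]>lo)&(P[...,2]<hi)&(P[...,0]>x0)&(P[...,0]<x1)&(P[...,1]>y0)&(P[...,1]<y1)
    N,L,st,ce=cv2.connectedComponentsWithStats(m.astype(np.uint8))
    for i in range(1,N):
        if st[i,4]>60: q=P[L==i]; print(nm,ce[i].round(),st[i,4],np.median(q,0).round(3),[np.round(v,3) for v in cv2.minAreaRect(q[:,:2].astype(np.float32))])
print("bench z",np.median(P[300//2:320//2,60:100,2]), P[255,150,2],P[80,220])
E
python3 m.py
```

```text
scene dark [299.8 136.8] 29 [ 0.6387 -0.3724  0.0732] zrange [0.051 0.224]
scene dark [289.1 143.2] 74 [ 0.6587 -0.3095  0.0655] zrange [0.034 0.087]
scene dark [341.  153.7] 25 [ 0.4211 -0.357   0.102 ] zrange [0.093 0.106]
scene dark [213.1 246.2] 52 [0.5223 0.3427 0.1404] zrange [0.115 0.152]
scene dark [140.1 265.3] 134 [0.6328 0.5551 0.1874] zrange [0.149 0.202]
top dark [ 13.1 130.7] 21 [0.7831 1.1304 0.038 ] zrange [0.031 0.043]
top dark [ 10.2 147.6] 16 [0.7128 1.1283 0.0344] zrange [0.031 0.041]
top dark [460.3 163. ] 131 [ 0.7211 -0.6219  0.0432] zrange [0.031 0.059]
top dark [135.5 159.7] 136 [0.6368 0.5419 0.1925] zrange [0.149 0.202]
top dark [313.3 167.1] 16 [ 0.6628 -0.0637  0.1181] zrange [0.089 0.132]
top dark [196.2 198.2] 55 [0.5238 0.3333 0.1475] zrange [0.126 0.152]
top dark [377.6 238.4] 20 [ 0.429  -0.3114  0.0421] zrange [0.035 0.049]
top dark [396.9 239.5] 78 [ 0.422  -0.3596  0.1026] zrange [0.096 0.108]
top dark [387.5 251.8] 24 [ 0.3815 -0.3447  0.057 ] zrange [0.037 0.072]
canopy? [406.80064161  83.80247479] 2182 0.3965 ((0.8436547517776489, -0.2981595695
[... 867 characters left out ...]
ray([0.09 , 0.039]), np.float64(1.254)]
base [350. 226.] 901 [ 0.473 -0.218  0.012] [array([ 0.474, -0.218]), array([0.089, 0.143]), np.float64(2.066)]
base [312. 245.] 115 [ 0.4   -0.081  0.016] [array([ 0.398, -0.079]), array([0.056, 0.075]), np.float64(63.081)]
rail [354. 207.] 124 [ 0.505 -0.166  0.191] [array([ 0.525, -0.208]), array([0.049, 0.123]), np.float64(1.009)]
drum [385. 239.] 282 [ 0.427 -0.335  0.053] [array([ 0.433, -0.337]), array([0.057, 0.109]), np.float64(73.459)]
drum [402. 239.] 96 [ 0.428 -0.398  0.052] [array([ 0.43 , -0.399]), array([0.086, 0.022]), np.float64(1.721)]
bench z 0.002951772889072048 0.005638902870740172 [ 1.05469438e+00  3.12095519e-01 -9.79369938e-04]
```

View pics/crop.png

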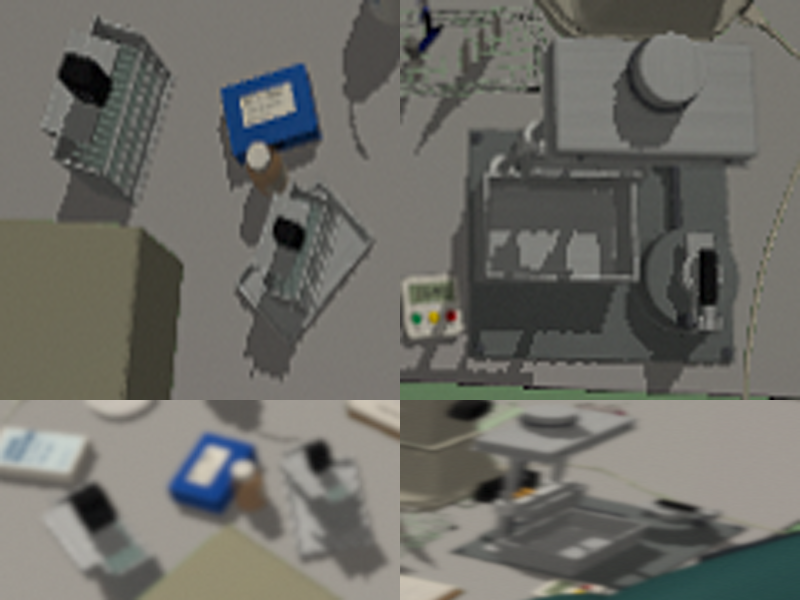

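The crop confirms the choice. The smaller rack with the black grip stands in its rotated tray beside the amber bottle, and its hook plate is on the grip's upper-left side. In the right half, the crank handle lies folded with its hinge toward the robot, at about (707,320) in the crop. Next I measure the rack's yaw and start turning the tool. The rows can't tilt it, so I'll use over-reach to get the lean.

```bash
python3 - <<'E'
from h import *
import pickle
C=pickle.load(open("c0.pkl","rb"))
for n in C:
    c=C[n];P=cloud(c); D=np.hypot(P[...,0]-.52,P[...,1]-.335)
    for lo,hi,rr in [(.092,.108,.09),(.135,.156,.04),(.008,.017,.11)]:
        m=(c["depth"]>0)&(P[...,2]>lo)&(P[...,2]<hi)&(D<rr); q=P[m]
        if len(q)<8: continue
        w,v=np.linalg.eigh(np.cov(q[:,:2].T)); print(n,lo,len(q),np.mean(q,0).round(4),"axis deg",np.degrees(np.arctan2(v[1,1],v[0,1])).round(1),[np.round(x,3) for x in cv2.minAreaRect(q[:,:2].astype(np.float32))])
E
python3 -m handwheel '[[[1,5,25,8,0.15],[1,5,25,8,0.15],[1,5,25,8,0.15],[1,5,25,8,0.15],[1,5,25,8,0.15],[1,5,25,8,0.15],[1,5,25,8,0.15],[1,5,25,8,0.15]]]'
python3 -c "
from h import *
print(r.state()['joints'])"
```

```text
scene 0.092 199 [0.5297 0.3533 0.1022] axis deg 167.4 [array([0.531, 0.348]), array([0.045, 0.103]), np.float64(71.891)]
scene 0.135 55 [0.5255 0.3384 0.147 ] axis deg 72.8 [array([0.526, 0.337]), array([0.026, 0.021]), np.float64(77.938)]
scene 0.008 149 [0.5214 0.3477 0.0123] axis deg 108.6 [array([0.514, 0.34 ]), array([0.204, 0.166]), np.float64(55.226)]
top 0.092 194 [0.5294 0.3504 0.1019] axis deg 164.5 [array([0.528, 0.345]), array([0.051, 0.1  ]), np.float64(75.678)]
top 0.135 51 [0.525  0.3349 0.147 ] axis deg 74.3 [array([0.526, 0.336]), array([0.026, 0.019]), np.float64(74.287)]
top 0.008 122 [0.5225 0.336  0.0124] axis deg 130.9 [array([0.527, 0.344]), array([0.156, 0.178]), np.float64(61.746)]
t: 0.9
ee_pos: [0.1591, 0.712, 0.2946]
eef_rot: [-0.469, 0.883, -0.0, -0.0]
contact_force: [0.9, 1.5, 1.8]
grip_width: 0.0856
grip_force: 0.0
[ 1.23937870e+00  6.87136026e-01  8.52865289e-01  1.73681423e+00
 -2.35720031e-05  2.62008960e-01]
```

```bash
python3 -m handwheel '[[[1,5,20,0,0.14],[1,5,20,0,0.14],[1,5,20,0,0.14],[1,11,48,0,0],[1,11,48,0,0],[1,11,48,0,0],[1,11,48,0,0],[1,11,48,0,0]]]'
python3 -c "
from h import *
print(r.state()['joints'].__repr__())
from scipy.spatial.transform import Rotation as R
print(R.from_quat(r.state()['eef_rot']).as_matrix().round(3))"
```

```text
t: 1.7
ee_pos: [0.1628, 0.7238, 0.2842]
eef_rot: [-0.625, 0.779, -0.017, -0.051]
contact_force: [0.0, -1.2, -0.1]
grip_width: 0.0855
grip_force: 0.0
array([ 1.23030694,  0.93264296,  1.36584702,  2.10935568,  0.02466383,
       -0.12434773])
[[-0.213 -0.975 -0.058]
 [-0.972  0.217 -0.091]
 [ 0.101  0.037 -0.994]]
```

```bash
python3 -m handwheel '[[[1,-6,-25,48,0],[1,-6,-25,48,0],[1,-6,-25,48,0],[1,-6,-25,48,0],[1,0,0,50,0],[1,0,0,50,0],[1,0,0,50,0],[1,0,0,50,0]]]'
cat > s.py <<'E'
from h import *
from scipy.spatial.transform import Rotation as R
s=r.state(); M=R.from_quat(s['eef_rot']).as_matrix(); j=np.array(s['joints'])
z=M[:,2]; y=M[:,1]
print("j",j.round(3),"p",np.round(s['ee_pos'],4),"phi",(j[1]-j[2]+j[3]).round(3),"lean",np.degrees(np.arccos(-z[2])).round(1),"az",np.degrees(np.arctan2(z[1],z[0])).round(1),"y",y.round(3),"yaz",np.degrees(np.arctan2(y[1],y[0])).round(1))
E
python3 s.py
```

```text
t: 2.5
ee_pos: [0.1436, 0.6544, 0.5018]
eef_rot: [-0.622, 0.776, 0.063, 0.08]
contact_force: [-0.0, -0.2, -0.1]
grip_width: 0.0853
grip_force: 0.0
j [ 1.223  0.625  1.366  2.109  0.025 -0.126] p [0.1436 0.6544 0.5018] phi 1.368 lean 11.7 az 77.1 y [-0.976  0.219 -0.001] yaz 167.4
```

```bash
python3 -m handwheel '[[[1,-2,-10,49,0],[1,-2,-10,49,0],[1,-2,-10,49,0],[1,-3,-13,48,0],[1,-4,-18,46,0],[1,-4,-18,46,0],[1,-4,-18,46,0],[1,-4,-18,46,0]]]'
python3 s.py
```

```text
t: 3.3
ee_pos: [0.112, 0.5283, 0.684]
eef_rot: [-0.604, 0.757, 0.141, 0.207]
contact_force: [0.5, -0.4, 0.4]
grip_width: 0.0855
grip_force: 0.0
j [ 1.19   0.322  1.366  2.109  0.038 -0.146] p [0.112  0.5283 0.684 ] phi 1.066 lean 29.0 az 72.7 y [-0.972  0.232 -0.037] yaz 166.6
```

```bash
python3 -m handwheel '[[[1,-4,-22,44,0],[1,-4,-22,44,0],[1,-4,-22,44,0],[1,-5,-25,42,0],[1,-5,-25,42,0],[1,0,0,0,0],[1,20,-10,-30,0],[1,20,-10,-30,0]]]'
python3 s.py
```

```text
t: 4.1
ee_pos: [0.1076, 0.4241, 0.7509]
eef_rot: [-0.585, 0.737, 0.182, 0.285]
contact_force: [0.8, 0.1, 1.9]
grip_width: 0.0855
grip_force: 0.0
j [ 1.058e+00 -1.000e-03  1.002e+00  1.893e+00  1.160e-01 -2.430e-01] p [0.1076 0.4241 0.7509] phi 0.89 lean 39.5 az 71.1 y [-0.967  0.248 -0.065] yaz 165.6
```

```bash
python3 -m handwheel '[[[1,24,-11,-32,-0.02],[1,24,-11,-32,0],[1,24,-11,-32,0],[1,24,-11,-32,0],[1,24,-11,-32,0],[1,24,-11,-32,0],[1,24,-11,-32,0],[1,24,-11,-32,0]]]'
python3 s.py
```

```text
t: 4.9
ee_pos: [0.2917, 0.3391, 0.5068]
eef_rot: [-0.58, 0.742, 0.18, 0.285]
contact_force: [1.2, 1.2, 0.7]
grip_width: 0.0856
grip_force: 0.0
j [ 0.342 -0.246 -0.032  1.304  0.513 -0.856] p [0.2917 0.3391 0.5068] phi 1.091 lean 39.4 az 70.2 y [-0.963  0.263 -0.064] yaz 164.7
```

```bash
python3 -m handwheel '[[[1,28,-11.5,-37,0],[1,28,-11.5,-37,0],[1,28,-11.5,-37,0],[1,28,-11.5,-37,0],[1,28,-11.5,-37,0],[1,28,-11.5,-37,0],[1,28,-11.5,-37,0],[1,0,0,0,0]]]'
python3 s.py
python3 - <<'E'
from h import *
import pickle
C={n:optics.capture(n) for n in("scene","top")}; pickle.dump(C,open("c1.pkl","wb"))
a=cv2.resize(C["top"]["pixels"][150:250,140:260],(600,500)); 
cv2.imwrite("pics/pre.png",a[...,::-1])
E
```

```text
t: 5.7
ee_pos: [0.4875, 0.258, 0.244]
eef_rot: [-0.578, 0.743, 0.182, 0.282]
contact_force: [-1.0, 0.1, 0.4]
grip_width: 0.0856
grip_force: 0.0
j [ 0.014  0.077 -0.442  0.777  0.635 -1.218] p [0.4875 0.258  0.244 ] phi 1.296 lean 39.2 az 70.6 y [-0.963  0.265 -0.057] yaz 164.6
```

View pics/pre.png

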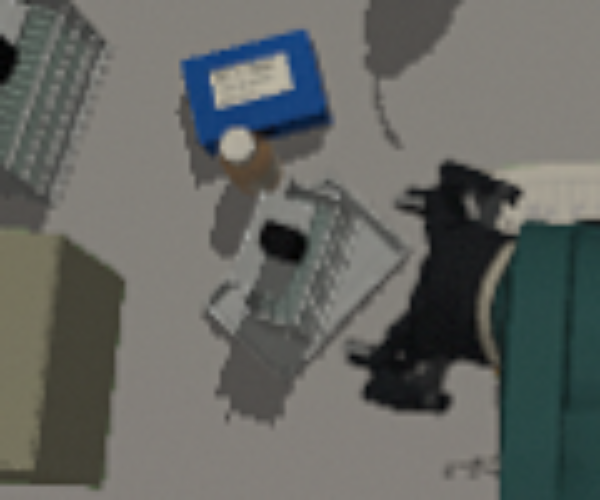

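The crop shows the jaws coming from the robot side and straddling the black grip at about (283,242), parallel to the rack. The path in is clear of the bottle and box, so I'm moving in to grip.

```bash
python3 -m handwheel '[[[1,9,13,-22,0],[1,7,15.5,-22,0],[1,7,15.5,-22,0],[1,7,15,-22,0],[1,6.7,15.4,-21.3,0],[1,0,0,0,0],[-1,0,0,0,0],[-1,0,0,0,0]]]' 60
python3 s.py
python3 -m handwheel '[[[-1,0,0,0,0],[-1,0,0,0,0],[-1,0,0,0,0],[-1,0,0,0,0],[-1,0,0,0,0],[-1,0,0,0,0],[-1,0,0,0,0],[-1,0,0,0,0]]]' 60; python3 s.py
```

```text
t: 6.6
ee_pos: [0.5238, 0.3337, 0.1421]
eef_rot: [-0.58, 0.741, 0.179, 0.286]
contact_force: [0.1, -0.1, 0.2]
grip_width: 0.059
grip_force: 0.0
j [ 0.172  0.24  -0.568  0.374  0.585 -1.038] p [0.5238 0.3337 0.1421] phi 1.183 lean 39.5 az 70.1 y [-0.963  0.263 -0.066] yaz 164.7
t: 7.4
ee_pos: [0.5245, 0.3338, 0.1413]
eef_rot: [-0.58, 0.741, 0.179, 0.286]
contact_force: [1.3, -1.3, 6.9]
grip_width: 0.0174
grip_force: 58.7
j [ 0.172  0.242 -0.569  0.372  0.585 -1.037] p [0.5245 0.3338 0.1413] phi 1.182 lean 39.5 az 70.1 y [-0.962  0.263 -0.066] yaz 164.7
```

```bash
python3 -m handwheel '[[[-1,0,0,8,0],[-1,0,0,12,0],[-1,0,0,16,0],[-1,0,0,20,0],[-1,0,0,20,0],[-1,0,0,20,0],[-1,0,0,20,0],[-1,0,0,12,0]]]' 60
python3 s.py
python3 - <<'E'
from h import *
import pickle
C={n:optics.capture(n) for n in("scene","top")}; pickle.dump(C,open("c2.pkl","wb"))
a=cv2.resize(C["top"]["pixels"][140:240,130:250],(400,400)); b=cv2.resize(C["scene"]["pixels"][190:300,140:290],(400,400))
cv2.imwrite("pics/lift.png",np.hstack([a,b])[...,::-1])
E
```

```text
t: 8.2
ee_pos: [0.5233, 0.3336, 0.2697]
eef_rot: [-0.58, 0.742, 0.179, 0.285]
contact_force: [0.6, -0.1, -2.9]
grip_width: 0.0174
grip_force: 59.2
j [ 0.172  0.131 -0.322  0.731  0.584 -1.037] p [0.5233 0.3336 0.2697] phi 1.185 lean 39.4 az 70.2 y [-0.963  0.263 -0.065] yaz 164.7
```

View pics/lift.png

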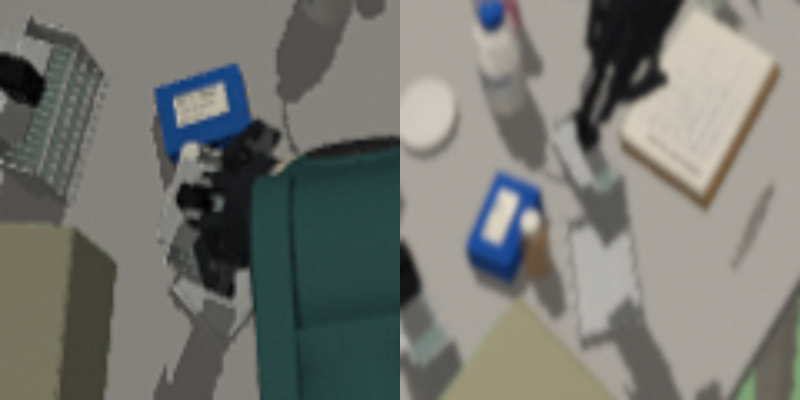

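The picture shows the rack held upright with the tray empty below it at about (605,280), and the bottle and box untouched. Now I carry it across to the front of the station, turning as it goes.

```bash
python3 -m handwheel '[[[-1,-6,-10,2,-0.03],[-1,-12,-20,2,-0.07],[-1,-14,-30,2,-0.09],[-1,-14,-38,2,-0.09],[-1,-14,-40,0,-0.09],[-1,-12,-42,0,-0.09],[-1,-10,-42,0,-0.09],[-1,-8,-42,0,-0.09]]]' 60
python3 s.py
```

```text
t: 9.1
ee_pos: [0.4314, 0.0688, 0.275]
eef_rot: [-0.315, 0.887, 0.08, 0.327]
contact_force: [1.2, -0.9, -3.3]
grip_width: 0.0173
grip_force: 59.2
j [-0.403 -0.257 -0.661  0.741  0.557 -0.962] p [0.4314 0.0688 0.275 ] phi 1.145 lean 39.4 az 33.4 y [-0.612  0.789 -0.063] yaz 127.8
```

```bash
python3 -m handwheel '[[[-1,-5,-40,0,-0.09],[-1,-4,-42,0,-0.09],[-1,-3,-42,0,-0.09],[-1,-2,-42,0,-0.09],[-1,-1,-42,0,-0.09],[-1,0,-35,0,-0.09],[-1,0,-25,0,-0.06],[-1,0,-13,0,-0.032]]]' 60
python3 s.py
python3 - <<'E'
from h import *
import pickle
C={n:optics.capture(n) for n in("scene","top")}; pickle.dump(C,open("c3.pkl","wb"))
a=cv2.resize(C["top"]["pixels"][150:270,300:430],(400,400)); b=cv2.resize(C["scene"]["pixels"][80:220,250:400],(400,400))
cv2.imwrite("pics/prehang.png",np.hstack([a,b])[...,::-1])
E
```

```text
t: 9.9
ee_pos: [0.4176, -0.2122, 0.2751]
eef_rot: [-0.024, 0.941, -0.025, 0.336]
contact_force: [-0.4, -1.1, -4.7]
grip_width: 0.0174
grip_force: 59.2
j [-0.974 -0.204 -0.633  0.683  0.53  -0.897] p [ 0.4176 -0.2122  0.2751] phi 1.112 lean 39.3 az -2.9 y [-0.027  0.998 -0.063] yaz 91.6
```

View pics/prehang.png

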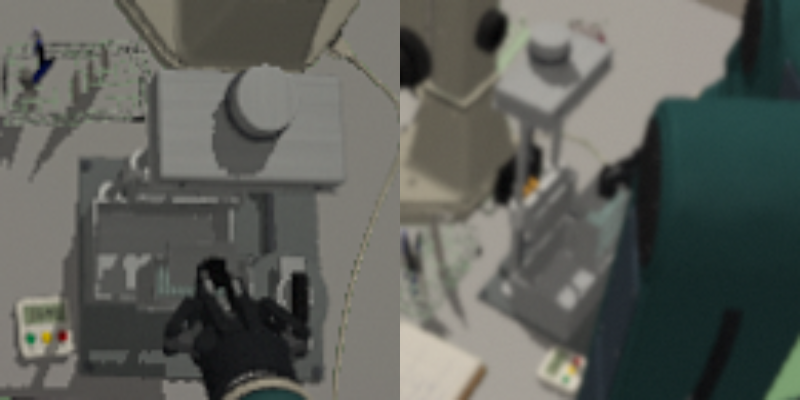

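The picture shows the rack in the jaws in front of the rail, over the well, at about (215,290) in the left half. The lip runs under the canopy's front edge near y=200. Next I measure the hook against the lip.

Run:
```python
from h import *
import pickle
C0=pickle.load(open("c0.pkl","rb"));C=pickle.load(open("c3.pkl","rb"))
c=C0["top"];P=cloud(c)
m=(c["depth"]>0)&(P[...,2]>.165)&(P[...,2]<.215)&(P[...,0]>.45)&(P[...,0]<.56)&(abs(P[...,1]+.2)<.09)
q=P[m]; 
for y0 in np.arange(-.28,-.12,.02):
    s=q[(q[:,1]>y0)&(q[:,1]<y0+.02)]
    if len(s): s=s[s[:,0].argsort()]; print("rail y",y0.round(2),[(round(a[0]*1e3),round(a[2]*1e3)) for a in s[::max(1,len(s)//8)]])
for n in C:
    c=C[n];P=cloud(c);px=c["pixels"].astype(int)
    for lo,hi in [(.222,.250),(.195,.222)]:
        m=(c["depth"]>0)&(P[...,2]>lo)&(P[...,2]<hi)&(P[...,0]>.36)&(P[...,0]<.49)&(abs(P[...,1]+.21)<.08)&(px.min(-1)>70)
        q=P[m]
        if len(q)>8: print(n,lo,len(q),q.mean(0).round(4),[np.round(x,3) for x in cv2.minAreaRect(q[:,:2].astype(np.float32))],"x pct",np.percentile(q[:,0],[2,50,98]).round(4),"y pct",np.percentile(q[:,1],[2,98]).round(4),"plane",np.linalg.lstsq(np.c_[q[:,:2]-[.44,-.21],np.ones(len(q))],q[:,2],rcond=None)[0].round(3))
```

```text
rail y -0.28 [(501, 197), (502, 173), (502, 188), (503, 166), (505, 189), (506, 188), (509, 187), (512, 173), (512, 169), (513, 186), (515, 172), (516, 169)]
rail y -0.26 [(501, 191), (502, 169), (502, 165), (503, 182), (505, 191), (505, 188), (512, 170), (515, 171), (516, 166)]
rail y -0.24 [(501, 186), (501, 186), (502, 182), (504, 191), (510, 171), (513, 171), (514, 169), (517, 168)]
rail y -0.22 [(501, 184), (501, 183), (502, 190), (502, 190), (503, 189), (509, 172), (511, 166), (513, 169), (514, 166), (516, 168), (517, 166)]
rail y -0.2 [(500, 181), (501, 179), (501, 192), (502, 188), (508, 171), (509, 166), (512, 169), (513, 166), (515, 171), (516, 167)]
rail y -0.18 [(500, 176), (501, 174), (502, 187), (505, 187), (512, 165), (514, 168), (518, 168), (518, 199), (525, 198)]
rail y -0.16 [(498, 165), (502, 198), (510, 173), (518, 199), (523, 191), (528, 200), (531, 198), (536, 191), (545, 199)]
scene 0.222 104 [ 0.4384 -0.1926  0.236 ] [array([ 0.434, -0.204]), array([0.047, 0.082]), np.float64(4.436)] x pct [0.4123 0.4398 0.4572] y pct [-0.2383 -0.1638] plane [-0.06  -0.168  0.239]
scene 0.195 150 [ 0.4198 -0.1983  0.212 ] [array([ 0.431, -0.214]), array([0.052, 0.107]), np.float64(0.889)] x pct [0.4046 0.4183 0.4419] y pct [-0.263  -0.1625] plane [ 0.035 -0.042  0.213]
top 0.222 232 [ 0.4408 -0.208   0.2363] [array([ 0.433, -0.214]), array([0.049, 0.1  ]), np.float64(2.269)] x pct [0.415  0.4431 0.458 ] y pct [-0.2625 -0.1662] plane [ 0.102 -0.008  0.236]
top 0.195 77 [ 0.4182 -0.191   0.2084] [array([ 0.431, -0.212]), array([0.05 , 0.096]), np.float64(2.51)] x pct [0.4051 0.4161 0.4403] y pct [-0.2515 -0.1675] plane [-0.063  0.091  0.205]
```

```bash
python3 -m handwheel '[[[-1,6,0,0,0],[-1,10,0.5,0,0],[-1,10,0.5,0,0],[-1,10,0.5,0,0],[-1,9,0,0,0],[-1,8,0,0,0],[-1,0,0,0,0],[-1,0,0,0,0]]]' 60
python3 s.py
python3 - <<'E'
from h import *
import pickle
C={n:optics.capture(n) for n in("scene","top")}; pickle.dump(C,open("c4.pkl","wb"))
for n in C:
    c=C[n];P=cloud(c);px=c["pixels"].astype(int)
    m=(c["depth"]>0)&(P[...,2]>.222)&(P[...,2]<.250)&(P[...,0]>.40)&(P[...,0]<.53)&(abs(P[...,1]+.21)<.08)&(px.min(-1)>70); q=P[m]
    if len(q)>8:print(n,len(q),q.mean(0).round(4),[np.round(x,3) for x in cv2.minAreaRect(q[:,:2].astype(np.float32))],np.percentile(q[:,0],[2,98]).round(4),np.percentile(q[:,1],[2,98]).round(4))
    m=(c["depth"]>0)&(P[...,2]>.165)&(P[...,2]<.205)&(P[...,0]>.49)&(P[...,0]<.56)&(abs(P[...,1]+.2)<.09);q=P[m]
    print(n,"rail",len(q),np.percentile(q[:,0],[2,20]).round(4) if len(q) else 0)
b=cv2.resize(C["scene"]["pixels"][90:180,270:380],(400,400)); a=cv2.resize(C["top"]["pixels"][180:260,320:420],(400,400))
cv2.imwrite("pics/over.png",np.hstack([a,b])[...,::-1])
E
```

```text
t: 10.8
ee_pos: [0.4717, -0.2095, 0.2761]
eef_rot: [-0.026, 0.941, -0.025, 0.336]
contact_force: [-0.1, 0.3, -4.4]
grip_width: 0.0172
grip_force: 59.2
j [-0.838 -0.138 -0.595  0.591  0.469 -0.766] p [ 0.4717 -0.2095  0.2761] phi 1.048 lean 39.4 az -2.6 y [-0.033  0.997 -0.064] yaz 91.9
scene 113 [ 0.4901 -0.1884  0.2359] [array([ 0.485, -0.202]), array([0.053, 0.083]), np.float64(0.634)] [0.4606 0.5104] [-0.2361 -0.1606]
scene rail 196 [0.4992 0.514 ]
top 174 [ 0.489  -0.1999  0.2369] [array([ 0.497, -0.209]), array([0.07, 0.1 ]), np.float64(2.563)] [0.4675 0.5037] [-0.2582 -0.1606]
top rail 136 [0.4904 0.5021]
```

View pics/over.png

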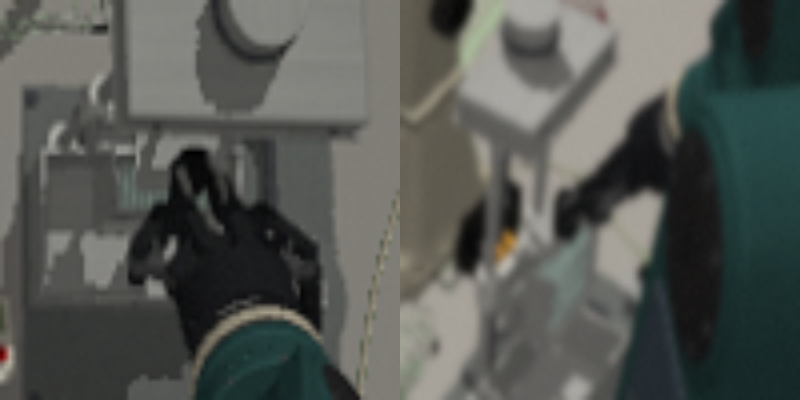

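The picture shows the hook plate under the canopy's front edge and over the rail, with the gripper clear below the edge. Lowering now.

```bash
python3 -m handwheel '[[[-1,0,0,-5,0],[-1,0,0,-6,0],[-1,0,0,-6,0],[-1,0,0,-6,0],[-1,0,0,-6,0],[-1,0,0,-5,0],[-1,0,0,-3,0],[-1,0,0,0,0]]]' 60
python3 s.py
python3 -c "
from h import *
print(r.state()['contact_force'],r.state()['wrist_torque'])"
```

```text
t: 11.7
ee_pos: [0.4715, -0.2096, 0.2388]
eef_rot: [-0.026, 0.941, -0.025, 0.336]
contact_force: [1.5, 0.3, -4.2]
grip_width: 0.0174
grip_force: 59.2
j [-0.839 -0.111 -0.681  0.478  0.469 -0.766] p [ 0.4715 -0.2096  0.2388] phi 1.048 lean 39.4 az -2.6 y [-0.032  0.997 -0.064] yaz 91.8
[ 1.48099391  0.34054494 -4.20819595] [ 0.02256329  0.91455322 -0.02566432]
```

```bash
python3 -m handwheel '[[[-1,0,0,-2,0],[-1,0,0,-2,0],[-1,0,0,-1,0],[-1,0,0,-1,0],[-1,0,0,-1,0],[-1,0,0,0,0],[-1,0,0,0,0],[-1,0,0,0,0]]]' 60
python3 s.py
python3 -c "
from h import *
print(r.state()['contact_force'],r.state()['wrist_torque'])"
```

```text
t: 12.5
ee_pos: [0.4718, -0.2098, 0.2325]
eef_rot: [-0.026, 0.941, -0.025, 0.337]
contact_force: [-1.2, -1.2, 0.6]
grip_width: 0.0172
grip_force: 59.7
j [-0.839 -0.106 -0.696  0.456  0.469 -0.766] p [ 0.4718 -0.2098  0.2325] phi 1.047 lean 39.4 az -2.7 y [-0.032  0.997 -0.065] yaz 91.8
[-1.19513601 -1.18416824  0.60968635] [ 0.00147758  0.69145564 -0.08524096]
```

```bash
python3 -m handwheel '[[[-1,0,0,-1.5,0],[-1,0,0,-0.5,0],[-1,0,0,0,0],[0.2,0,0,0,0],[0.2,0,0,0,0],[0.2,0,0,0,0],[0.2,0,0,0,0],[0.2,0,0,0,0]]]' 60
python3 -m handwheel '[[[0.4,-4,0,5,0],[0.4,-7,0,8,0],[0.4,-14,0,17,0],[0.4,-19,0,23,0],[0.4,-22,0,27,0],[0.4,-22,0,27,0],[0.4,-19,0,23,0],[0.4,0,0,0,0]]]' 60
python3 s.py
python3 - <<'E'
from h import *
import pickle
C={n:optics.capture(n) for n in("scene","top")}; pickle.dump(C,open("c5.pkl","wb"))
b=cv2.resize(C["scene"]["pixels"][80:220,250:400],(400,400)); a=cv2.resize(C["top"]["pixels"][170:270,310:420],(400,400))
cv2.imwrite("pics/hung.png",np.hstack([a,b])[...,::-1])
E
```

```text
t: 13.3
ee_pos: [0.4716, -0.2097, 0.2302]
eef_rot: [-0.026, 0.941, -0.025, 0.336]
contact_force: [-0.9, 0.2, 0.2]
grip_width: 0.0512
grip_force: 0.0
t: 14.1
ee_pos: [0.3637, -0.2106, 0.3636]
eef_rot: [-0.026, 0.941, -0.027, 0.337]
contact_force: [0.7, 0.1, -0.1]
grip_width: 0.0601
grip_force: 0.0
j [-1.14  -0.287 -0.431  1.059  0.599 -1.08 ] p [ 0.3637 -0.2106  0.3636] phi 1.204 lean 39.6 az -3.1 y [-0.03   0.997 -0.069] yaz 91.7
```

View pics/hung.png

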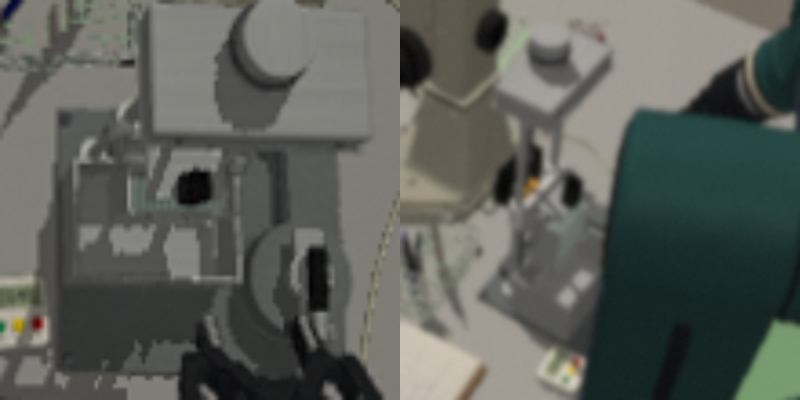

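The rack hangs behind the lip: its black grip is at (195,187) in the left crop, below the canopy's edge, and the jaws are empty. Next is the handle, with its sleeve at about (317,280). I'll measure its height along its length.

Run:
```python
from h import *
import pickle
for f in ("c0","c5"):
  C=pickle.load(open(f+".pkl","rb"))
  for n in C:
    c=C[n];P=cloud(c);px=c["pixels"].astype(int)
    m=(c["depth"]>0)&(P[...,2]>.09)&(P[...,2]<.125)&(abs(P[...,0]-.425)<.06)&(abs(P[...,1]+.36)<.03)&(px.max(-1)<60)
    q=P[m]
    if len(q)<10: continue
    k=np.polyfit(q[:,0],q[:,2],1); 
    print(f,n,len(q),"x",np.percentile(q[:,0],[2,98]).round(4),"y",np.percentile(q[:,1],[2,50,98]).round(4),"slope",k[0].round(3),"z@.427",np.polyval(k,.427).round(4), "ridge",[(round(x,3),round(np.percentile(q[abs(q[:,0]-x)<.005,2],80),4)) for x in (.405,.42,.435,.445) if (abs(q[:,0]-x)<.005).any()], "dir",np.degrees(np.polyfit(q[:,0],q[:,1],1)[0]).round(2))
# c5 rack
c=C["top"];P=cloud(c);px=c["pixels"].astype(int)
m=(c["depth"]>0)&(P[...,2]>.2)&(P[...,2]<.26)&(abs(P[...,0]-.48)<.05)&(abs(P[...,1]+.21)<.05)&(px.max(-1)<50);q=P[m];print("grip",q.mean(0),np.percentile(q[:,2],[5,50,95]))
```

```text
c0 scene 34 x [0.4007 0.4458] y [-0.3646 -0.3571 -0.3524] slope 0.063 z@.427 0.1008 ridge [(0.405, np.float64(0.1032)), (0.42, np.float64(0.1055)), (0.435, np.float64(0.1029)), (0.445, np.float64(0.1033))] dir -1.71
c0 top 83 x [0.3966 0.4481] y [-0.3707 -0.36   -0.3533] slope 0.108 z@.427 0.1027 ridge [(0.405, np.float64(0.1018)), (0.42, np.float64(0.1055)), (0.435, np.float64(0.1048)), (0.445, np.float64(0.1081))] dir 1.89
c5 top 81 x [0.3966 0.4479] y [-0.3697 -0.3601 -0.3539] slope 0.104 z@.427 0.1028 ridge [(0.405, np.float64(0.103)), (0.42, np.float64(0.1042)), (0.435, np.float64(0.1063)), (0.445, np.float64(0.1071))] dir 1.93
grip [ 0.47502395 -0.20678233  0.23074534] [0.20591415 0.23579544 0.24132714]
```

```bash
python3 -m handwheel '[[[0.4,0,-21,-27,0],[0.4,0,-21,-27,0],[0.4,0,-21,-27,0],[0.4,0,-21,-27,0],[0.4,0,-21,-27,0],[0.4,0,-21,-27,0],[0.4,0,-22,-28,0],[0.4,0,0,0,0]]]' 60
python3 s.py
```

```text
t: 15.0
ee_pos: [0.3645, -0.3576, 0.1663]
eef_rot: [-0.025, 0.941, -0.022, 0.335]
contact_force: [0.0, -0.5, 0.4]
grip_width: 0.0603
grip_force: 0.0
j [-1.295  0.084 -0.671  0.568  0.646 -1.265] p [ 0.3645 -0.3576  0.1663] phi 1.322 lean 39.3 az -2.3 y [-0.032  0.998 -0.059] yaz 91.8
```

```bash
python3 -m handwheel '[[[0.4,8,-0.5,-9,0],[0.4,10,-0.7,-11,0],[0.4,10,-0.7,-11,0],[0.4,10,-0.7,-11,0],[0.4,8,-0.7,-9,0],[0.4,6,-0.3,-5,0],[0.4,0,0,0,0],[0.4,0,0,0,0]]]' 60
python3 s.py
python3 - <<'E'
from h import *
import pickle
C={n:optics.capture(n) for n in("scene","top")}; pickle.dump(C,open("c6.pkl","wb"))
b=cv2.resize(C["scene"]["pixels"][120:200,300:390],(400,400)); a=cv2.resize(C["top"]["pixels"][210:270,365:425],(400,400))
cv2.imwrite("pics/handle.png",np.hstack([a,b])[...,::-1])
E
```

```text
t: 15.8
ee_pos: [0.4167, -0.3609, 0.1146]
eef_rot: [-0.026, 0.941, -0.025, 0.336]
contact_force: [0.5, 0.4, 0.5]
grip_width: 0.06
grip_force: 0.0
j [-1.175  0.184 -0.739  0.31   0.612 -1.124] p [ 0.4167 -0.3609  0.1146] phi 1.233 lean 39.4 az -2.6 y [-0.033  0.997 -0.064] yaz 91.9
```

View pics/handle.png

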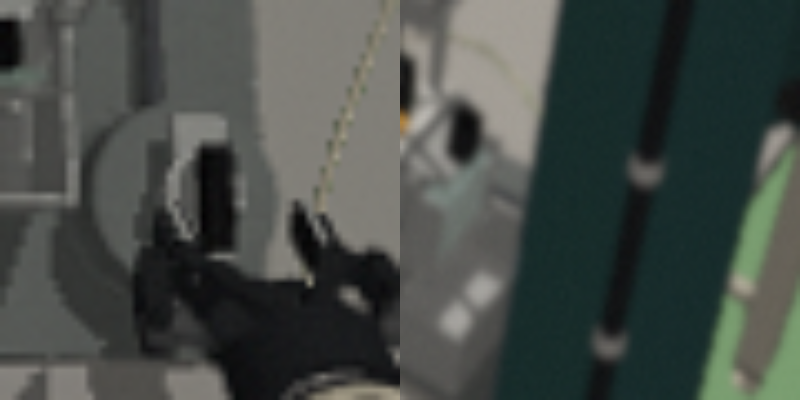

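The crop shows the fingers on both sides of the sleeve at (217,200), with the jaws' centre a few mm to its right. I'll shift slightly to +y, go 5 mm deeper and close.

```bash
python3 -m handwheel '[[[0.4,2,2,-3,0],[0.4,1,2,-2.5,0],[-1,0,0,0,0],[-1,0,0,0,0],[-1,0,0,0,0],[-1,0,0,0,0],[-1,0,0,0,0],[-1,0,0,0,0]]]' 40
python3 s.py; python3 -c "
from h import *
print(r.state()['contact_force'],r.state()['grip_width'])"
```

```text
t: 16.7
ee_pos: [0.4196, -0.3574, 0.1088]
eef_rot: [-0.026, 0.941, -0.025, 0.336]
contact_force: [-0.4, 0.3, -0.2]
grip_width: -0.0001
grip_force: 0.0
j [-1.165  0.19  -0.754  0.282  0.608 -1.111] p [ 0.4196 -0.3574  0.1088] phi 1.226 lean 39.4 az -2.7 y [-0.032  0.997 -0.065] yaz 91.8
[-0.38922055  0.32754785 -0.22822488] -7.343282115897248e-05
```

Run:
```python
from h import *
import pickle
C={n:optics.capture(n) for n in("scene","top")}; pickle.dump(C,open("c7.pkl","wb"))
for f in("c5","c7"):
  D=pickle.load(open(f+".pkl","rb")); c=D["top"];P=cloud(c);px=c["pixels"].astype(int)
  print(f)
  u0,v0=proj(c,[.45,-.36,.1]);
  for v in range(228,252,1):
    print(v,' '.join("%4d%s"%(round(P[v,u,2]*1e3),'#' if px[v,u].max()<60 else '.') for u in range(388,410)), "x%.3f y%.3f..%.3f"%(P[v,397,0],P[v,388,1],P[v,409,1]))
```

```text
c5
228   57.   56.   75.   82.   80.   78.   76.   79.   77.   79.   79.   53.   55.    9.   10.   11.   -2.   -1.    0.    4.    3.    5. x0.465 y-0.345..-0.444
229   54.   52.   74.   78.   80.   83.   78.   78.   81.   77.   83.   55.   55.   57.    6.   12.    4.    1.    1.    1.   -5.    1. x0.462 y-0.346..-0.445
230   53.   53.   77.   76.   76.   75.   76.   76.   81.   76.   84.   47.   52.   53.   53.   10.    6.    2.    2.    0.   -3.    5. x0.459 y-0.346..-0.444
231   51.   50.   70.   80.   77.   76.   82.   79.  100.  104.   99.   49.   56.   53.   51.   55.    1.    2.    2.    1.    4.    4. x0.451 y-0.347..-0.444
232   53#   56#   74.   78.   80.   78.   75.   99#  106#  104#  105#  108#   57.   54.   46.   50.   50.   -2.   -1.    1.    4.    2. x0.448 y-0.346..-0.445
233   52#   51#   73.   78.   82.   84.   78.  104#  104#  108#  108#  107#   47.   57.   52.   49.   51.    4.    3.    0.    4.    0. x0.444 y-0.347..-0.445
234   52#   60#   67#   79.   76.   84.   82#  101#  105#  106#  107#  104#   56.   57.   52.   56.   55.    0.   -3.    6.   -2.    0. x0.441 
[... 5836 characters left out ...]
 165#  161#  164#  165#  157#  155#  160# x0.392 y-0.344..-0.379
248   55#   52#  163#  162#  165#  167#  164#  158#  157#  156#  161#  172#  174#  173#  147#  163#  171#  175#  170#  172#  176#  161# x0.388 y-0.345..-0.378
249   48#  168#  167#  168#  168#  171#  165#  153#  153#  155#  153#  172#  176#  178#  175#  153#  170#  177#  178#  179#  177#  180# x0.385 y-0.347..-0.370
250  174#  172#  170#  173#  171#  171#  155#  149#  148#  147#  146#  167#  184#  180#  180#  146#  169#  175#  182#  184#  184#  187# x0.383 y-0.303..-0.367
251  176#  175#  175#  175#  173#  167#  151#  147#  147#  144#  155#  166#  189#  185#  188#  177#  175#  173#  181#  195#  186#  188# x0.379 y-0.303..-0.367
```

```bash
python3 -m handwheel '[[[0.25,-1,0,2,0],[0.25,0,0,0,0],[0.25,0,0,0,0],[0.25,0,0,0,0],[0.25,4,0.5,-5,0],[0.25,6,0,-7,0],[0.25,7,0,-8,0],[0.25,0,0,0,0]]]' 40
python3 s.py
python3 - <<'E'
from h import *
c=optics.capture("top");P=cloud(c);px=c["pixels"].astype(int)
for v in range(230,248,1): print(v,' '.join("%4d%s"%(round(P[v,u,2]*1e3),'#' if px[v,u].max()<60 else '.') for u in range(384,412)),"x%.3f"%P[v,397,0])
E
```

```text
t: 17.6
ee_pos: [0.436, -0.3562, 0.0897]
eef_rot: [-0.026, 0.941, -0.024, 0.336]
contact_force: [-0.2, 0.5, -0.7]
grip_width: 0.0533
grip_force: 0.0
j [-1.129  0.23  -0.774  0.2    0.595 -1.071] p [ 0.436  -0.3562  0.0897] phi 1.204 lean 39.4 az -2.5 y [-0.033  0.997 -0.063] yaz 91.9
230   52.   54.   49.   53.   51.   56.   76.   77.   80.   79.   77.   83.   78.   79.   79.   51.   53.   54.   49.    7.    3.    4.   -1.    1.    5.    3.    0.    5. x0.458
231   53.   48.   52.   56.   55.   55.   75.   79.   81.   75.   83.   84.  102.  100.  102.   56.   54.   57.   57.   51.    2.    1.   -2.    0.   -1.    2.    1.   -5. x0.452
232   52.   52.   54.   47.   49#   58#   78.   76.   81.   79.   77.   98#  104#  107#  108#  107#   51.   53.   54.   51.   52.   -1.   -1.    3.    5.   -4.   -1.    1. x0.448
233   52.   54.   55.   54#   50# 1328#   75.   81.   83.   80.   79.  104#  106#  104#  106#  104#   52.   52.   52.   51.   52.    3.    4.   -1.    2.    3.   -3.   -1. x0.444
234   53.   54.   56.   54.   49#   54#   72#   79.   81.   87.   81#  105#  105#  101#  108#  107#
[... 1706 characters left out ...]
  137#  137#  134#  135#  148#  150#  158#  156#  156#  158#  157#  105#  103#  108#  103.   52.   60.   56.   53.  118#  121#  157#  158#  156#  157#  141# x0.406
245  148#  150#  133#  134#  133#  132#  130#  149#  152#  163#  158#  164#  160#  162#  104#  101#   97.   55.   58.   54.   53.  111.  125#  163#  166#  166#  165#  140# x0.398
246  155#  154#  134#  131# 1328#  126#  116#  149#  154#  156#  161#  171#  162#  170#  168#  151#  155#  154#  155#  154#  154#  155#   -1.  172#  167#  169#  168#  137# x0.394
247  158#  162#  162#  124#  129#  127#  127#  142#  150#  149#  165#  167#  170#  169#  176#  176#  180#  160#  163#  159#  162#  160#  163#  175#  173#  173#  171#  136. x0.390
```

```bash
python3 -m handwheel '[[[0.25,2,0,-2.5,0],[0.25,0,0,0,0],[-1,0,0,0,0],[-1,0,0,0,0],[-1,0,0,0,0],[-1,0,0,0,0],[-1,0,0,0,0],[-1,0,0,0,0]]]' 60
python3 s.py
```

```text
t: 18.45
ee_pos: [0.4377, -0.3603, 0.0895]
eef_rot: [-0.026, 0.941, -0.028, 0.336]
contact_force: [-5.1, -14.6, 0.2]
grip_width: 0.0169
grip_force: 57.9
j [-1.127  0.233 -0.773  0.189  0.591 -1.067] p [ 0.4377 -0.3603  0.0895] phi 1.195 lean 39.4 az -3.2 y [-0.03   0.997 -0.071] yaz 91.7
```

```bash
python3 -m handwheel '[[[-1,0,-3,0,0],[-1,-2,0,10.4,0],[-1,-4.1,0,9.7,0],[-1,-6,0,8.7,0],[-1,-7.6,0,7.4,0],[-1,-8.9,0,5.7,0],[-1,0,0,0,0],[-1,0,0,0,0]]]' 60
python3 s.py
```

```text
t: 19.25
ee_pos: [0.4093, -0.3616, 0.1314]
eef_rot: [-0.026, 0.941, -0.027, 0.337]
contact_force: [4.9, -6.8, 0.1]
grip_width: 0.0163
grip_force: 59.5
j [-1.192  0.154 -0.717  0.368  0.617 -1.141] p [ 0.4093 -0.3616  0.1314] phi 1.24 lean 39.5 az -2.9 y [-0.031  0.997 -0.068] yaz 91.8
```

```bash
python3 -m handwheel '[[[-1,-9.8,-1,3.9,0],[-1,-10.5,-0.5,1.8,0],[-1,-8.4,-0.3,0,0],[-1,-3,0,-0.5,0],[-1,-3,0,-0.5,0],[-1,0,0,0,0],[-1,0,0,0,0],[-1,0,0,0,0]]]' 60
python3 s.py
python3 - <<'E'
from h import *
import pickle
C={n:optics.capture(n) for n in("scene","top")}; pickle.dump(C,open("c8.pkl","wb"))
c=C["top"];P=cloud(c);px=c["pixels"].astype(int)
for v in range(234,268,1): print(v,' '.join("%3d%s"%(round(P[v,u,2]*1e3),'#' if px[v,u].max()<60 else '.') for u in range(384,412)),"x%.3f"%P[v,397,0])
E
```

```text
t: 20.05
ee_pos: [0.3757, -0.3639, 0.1377]
eef_rot: [-0.027, 0.94, -0.027, 0.339]
contact_force: [2.9, -3.9, 18.0]
grip_width: 0.0161
grip_force: 58.7
j [-1.275  0.13  -0.72   0.444  0.645 -1.239] p [ 0.3757 -0.3639  0.1377] phi 1.295 lean 39.7 az -3.0 y [-0.032  0.997 -0.07 ] yaz 91.9
234  57.  52.  51.  54.  56#  50#  74#  80.  82.  79.  85.  84.  80.  84.  84.  80.  49.  56.  56.  54.  54.  -3.  -3.  -1.  -2.  -1.   0.   1. x0.443
235  52.  53.  52.  55.  57#  73#  78.  81.  80.  81.  83.  79.  83.  82.  83.  80.  82.  50.  55.  52.  53.   3.   3.   0.  -1.   1.   4.   2. x0.440
236  53.  52.  52.  53.  55#  73.  80.  81.  83.  81.  83.  86.  79.  83.  86.  83.  83.  56.  54.  53.  51.  53.  -2.   2.   7.   0.   3.  -5. x0.437
237  53.  55.  51.  55.  53#  79.  79.  84.  89.  83.  83.  81.  83.  83.  82.  83. 1328.  80.  50.  52.  54.  55.  -3.  -1.   4.  -2.   2.   1. x0.433
238  58.  52.  53.  56#  69.  78.  83.  84.  81.  85.  85.  82.  85.  81.  80.  84.  83.  79.  53.  50.  54.  51.   3.   2.   1.   1.   3.   3. x0.430
239  61.  51.  58.  52#  54.  78.  80.  82.  81.  81.  87
[... 3624 characters left out ...]
195# 196# 196# 200# 180# 180# 177# 174# 197# 204# 207# 210# 209# 213#   2. 171# 176# 173# x0.338
264   0.  -1.  -2.  -1.   0.   1.   1.   1.  -2# 199# 195# 197# 200# 181# 174# 173# 175# 174# 194# 194# 209# 217# 210# 214# 212. 204# 204# 204# x0.335
265   4.  -2.   3.   3.  -1.  -1.   3.  -1. 201# 209# 207# 206# 203# 176# 173. 168. 176. 190# 191# 205# 211# 222# 214# 220# 216# 206# 208# 208# x0.332
266  -3.   2.   2.  -1.   5.   1.   2.   3. 210# 208# 207# 205# 204# 169.   2.   4. 174. 184# 211# 209# 213# 219# 226# 224# 224# 225# 213# 210# x0.330
267   1.   3.   5.  -1.  -2.   1.   1. 215# 212# 214# 210# 212# 210#   3.  -2.   2.   2. 209# 216# 212# 215# 218# 225# 227# 230# 229# 229# 220# x0.332
```

Run:
```python
from h import *
import pickle
C=pickle.load(open("c8.pkl","rb")); c=C["top"];P=cloud(c);q=P[248:254,401:408].reshape(-1,3)
q=q[(q[:,2]>.155)&(q[:,2]<.17)]; print(len(q),q.mean(0).round(4),q.min(0).round(4),q.max(0).round(4))
q=P[244:254,396:400].reshape(-1,3); q=q[(q[:,2]>.088)&(q[:,2]<.105)]; print("arm",q.mean(0).round(4),q.min(0).round(4),q.max(0).round(4))
```

```text
27 [ 0.3787 -0.3623  0.1626] [ 0.3723 -0.3728  0.1564] [ 0.3857 -0.3528  0.1673]
arm [ 0.3921 -0.3629  0.0973] [ 0.376  -0.3692  0.0898] [ 0.4042 -0.3558  0.1029]
```

```bash
python3 -m handwheel '[[[-1,-2,0,1.5,0],[-1,-2,0,0.5,0],[-1,-2,0,0,0],[-1,-2,0,0,0],[-1,-2,0,0,0],[-1,0,0,0,0],[-1,0,0,0,0],[-1,0,0,0,0]]]' 60
python3 s.py
python3 - <<'E'
from h import *
C={n:optics.capture(n) for n in("top",)}; c=C["top"]; P=cloud(c); px=c["pixels"].astype(int)
m=(P[...,2]>.15)&(P[...,2]<.172)&(P[...,0]>.36)&(P[...,0]<.4)&(abs(P[...,1]+.362)<.012); q=P[m]; print(len(q),q.mean(0).round(4),np.percentile(q[:,0],[2,90,98,100]).round(4),[(z,np.round(q[abs(q[:,2]-z)<.003][:,0].max(),4)) for z in(.155,.16,.165) if (abs(q[:,2]-z)<.003).any()])
E
```

```text
t: 20.95
ee_pos: [0.3655, -0.3625, 0.1376]
eef_rot: [-0.027, 0.941, -0.026, 0.338]
contact_force: [25.6, -8.6, -14.0]
grip_width: 0.0157
grip_force: 58.6
j [-1.298  0.125 -0.722  0.469  0.649 -1.269] p [ 0.3655 -0.3625  0.1376] phi 1.316 lean 39.6 az -2.7 y [-0.033  0.997 -0.066] yaz 91.9
36 [ 0.3686 -0.3615  0.161 ] [0.3601 0.3756 0.377  0.3798] [(0.155, np.float64(0.3726)), (0.16, np.float64(0.3758)), (0.165, np.float64(0.3758))]
```

```bash
python3 -c "
import numpy as np
a=np.radians(181.7)+np.arange(0,3.21,.2); p=np.c_[np.cos(a),np.sin(a)]*54
print(np.diff(p,axis=0).round(1).tolist())"
```

```text
[[1.4, -10.7], [3.5, -10.2], [5.4, -9.3], [7.2, -8.0], [8.6, -6.4], [9.7, -4.6], [10.5, -2.6], [10.8, -0.4], [10.6, 1.7], [10.1, 3.8], [9.1, 5.7], [7.8, 7.4], [6.2, 8.8], [4.3, 9.9], [2.3, 10.5], [0.1, 10.8]]
```

```bash
python3 -m handwheel '[[[-1,2,0,-1,0],[-1,1.4,-10.7,0,0],[-1,3.5,-10.2,0,0],[-1,5.4,-9.3,0,0],[-1,7.2,-8,0,0],[-1,8.6,-6.4,0,0],[-1,0,0,0,0],[-1,0,0,0,0]]]' 60
python3 s.py
```

```text
t: 21.8
ee_pos: [0.394, -0.4063, 0.1377]
eef_rot: [-0.027, 0.94, -0.025, 0.339]
contact_force: [9.8, 2.5, 11.8]
grip_width: 0.0159
grip_force: 64.6
j [-1.264  0.203 -0.623  0.466  0.643 -1.227] p [ 0.394  -0.4063  0.1377] phi 1.292 lean 39.7 az -2.6 y [-0.034  0.997 -0.065] yaz 91.9
```

```bash
python3 -m handwheel '[[[-1,9.7,-4.6,0,0],[-1,10.5,-2.6,0,0],[-1,10.8,-0.4,0,0],[-1,10.6,1.7,0,0],[-1,10.1,3.8,0,0],[-1,9.1,5.7,0,0],[-1,0,0,0,0],[-1,0,0,0,0]]]' 60
python3 s.py
```

```text
t: 22.6
ee_pos: [0.4544, -0.4022, 0.1377]
eef_rot: [-0.027, 0.94, -0.025, 0.338]
contact_force: [-0.6, 7.1, 16.2]
grip_width: 0.0156
grip_force: 64.8
j [-1.137  0.233 -0.592  0.381  0.602 -1.08 ] p [ 0.4544 -0.4022  0.1377] phi 1.206 lean 39.6 az -2.6 y [-0.034  0.997 -0.065] yaz 91.9
```

```bash
python3 -m handwheel '[[[-1,7.8,7.4,0,0],[-1,6.2,8.8,0,0],[-1,4.3,9.9,0,0],[-1,2.3,10.5,0,0],[-1,0,4,0,0],[-1,0,2,0,0],[-1,0,0,0,0],[-1,0,0,0,0]]]' 60
python3 s.py
python3 - <<'E'
from h import *
import pickle
C={n:optics.capture(n) for n in("scene","top")}; pickle.dump(C,open("c9.pkl","wb"))
c=C["top"];P=cloud(c);px=c["pixels"].astype(int)
m=(P[...,2]>.11)&(P[...,2]<.26)&(abs(P[...,0]-.48)<.04)&(abs(P[...,1]+.208)<.03)&(px.max(-1)<50);q=P[m];print("grip",len(q),q.mean(0).round(4),np.percentile(q[:,2],[5,50,95]).round(4))
m=(P[...,2]>.1)&(P[...,2]<.21)&(P[...,0]>.495)&(P[...,0]<.512)&(abs(P[...,1]+.21)<.07);print("rail",np.percentile(P[m][:,2],[50,90,98]).round(4))
E
```

```text
t: 23.4
ee_pos: [0.4742, -0.3653, 0.1381]
eef_rot: [-0.026, 0.941, -0.03, 0.336]
contact_force: [-2.9, -24.6, 1.8]
grip_width: 0.0158
grip_force: 62.2
j [-1.058  0.195 -0.653  0.301  0.563 -0.989] p [ 0.4742 -0.3653  0.1381] phi 1.149 lean 39.5 az -3.6 y [-0.028  0.997 -0.074] yaz 91.6
grip 65 [ 0.4746 -0.2068  0.1703] [0.1412 0.1773 0.183 ]
rail [0.1329 0.1367 0.1391]
```

```bash
python3 -m handwheel '[[[-1,0,-2,0,0],[-1,0,-2,0,0],[-1,0,0,0,0],[0.25,0,0,0,0],[0.25,0,0,0,0],[0.25,0,0,0,0],[0.25,0,0,0,0],[0.25,0,0,0,0]]]' 60
python3 -m handwheel '[[[0.25,-6,0,7,0],[0.25,-10,0,12,0],[0.25,-16,0,19,0],[0.25,-20,0,24,0],[0.25,-22,0,27,0],[0.25,-20,0,25,0],[0.25,-10,0,20,0],[0.25,0,0,0,0]]]' 60
python3 - <<'E'
from h import *
import pickle
C={n:optics.capture(n) for n in("scene","top")}; pickle.dump(C,open("ca.pkl","wb"))
a=C["top"]["pixels"][150:270,290:430]; a=cv2.resize(a,(400,400),interpolation=cv2.INTER_CUBIC); b=cv2.resize(C["scene"]["pixels"][80:230,230:390],(400,400),interpolation=cv2.INTER_CUBIC)
cv2.imwrite("pics/end.png",np.hstack([a,b])[...,::-1])
c=C["top"];P=cloud(c);px=c["pixels"].astype(int)
m=(P[...,2]>.13)&(P[...,2]<.18)&(abs(P[...,0]-.48)<.03)&(abs(P[...,1]+.36)<.03);q=P[m];print("handle",len(q),q.mean(0).round(4),q.min(0).round(4),q.max(0).round(4))
m=(P[...,2]>.11)&(P[...,2]<.26)&(abs(P[...,0]-.48)<.04)&(abs(P[...,1]+.208)<.03)&(px.max(-1)<50);q=P[m];print("grip",len(q),q.mean(0).round(4),np.percentile(q[:,2],[5,50,95]).round(4))
E
python3 s.py
```

```text
t: 24.3
ee_pos: [0.4738, -0.3638, 0.1358]
eef_rot: [-0.026, 0.941, -0.025, 0.336]
contact_force: [0.0, 0.2, -0.1]
grip_width: 0.0534
grip_force: 0.0
t: 25.1
ee_pos: [0.369, -0.3651, 0.2729]
eef_rot: [-0.026, 0.941, -0.027, 0.337]
contact_force: [-0.4, -0.7, -0.5]
grip_width: 0.0532
grip_force: 0.0
handle 42 [ 0.4782 -0.365   0.1543] [ 0.4696 -0.3737  0.13  ] [ 0.4885 -0.3586  0.1676]
grip 66 [ 0.4749 -0.2069  0.1694] [0.1415 0.1768 0.182 ]
j [-1.288  0.005 -0.445  0.859  0.644 -1.254] p [ 0.3696 -0.3642  0.2702] phi 1.309 lean 39.4 az -2.8 y [-0.031  0.997 -0.065] yaz 91.8
```

View pics/end.png

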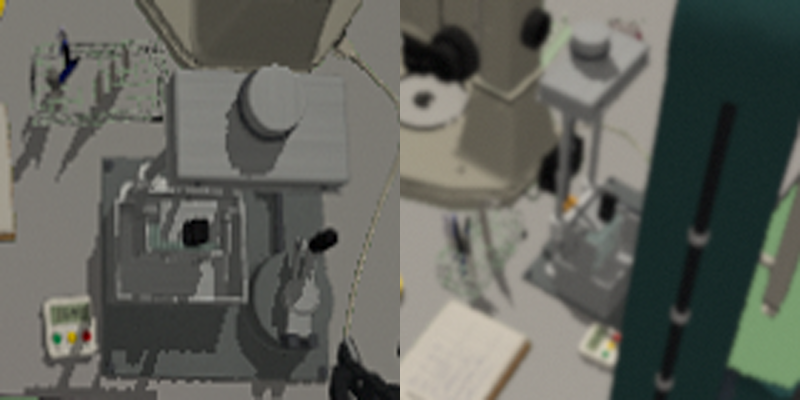

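Run:
```python
from h import *
import pickle
C=pickle.load(open("ca.pkl","rb"))
for n in C:
    c=C[n];P=cloud(c);px=c["pixels"].astype(int)
    for lo,hi in[(.157,.172),(.14,.157),(.12,.14),(.095,.12)]:
        m=(P[...,2]>lo)&(P[...,2]<hi)&(abs(P[...,0]-.48)<.03)&(abs(P[...,1]+.362)<.03);q=P[m]
        if len(q)>3: print(n,lo,len(q),q.mean(0).round(4),"x",np.percentile(q[:,0],[0,5,95,100]).round(4),"y",np.percentile(q[:,1],[5,95]).round(4))
c=C["top"];P=cloud(c)
for v in range(213,232): print(v,' '.join("%3d%s"%(round(P[v,u,2]*1e3),'#' if c["pixels"][v,u].max()<60 else '.') for u in range(388,412)),"x%.3f"%P[v,398,0])
for fx in(1.5,1.57,1.62,1.66):
    b=np.radians(353.6); h=np.array([.4272+.05*np.cos(b),-.3612+.05*np.sin(b),.09]); o=np.array([np.cos(b),np.sin(b),0])
    t=h+.0745*(np.array([0,0,1])*np.sin(fx)-o*np.cos(fx)); print(fx,t.round(4),proj(c,t).round(1))
```

```text
top 0.157 21 [ 0.4794 -0.367   0.1635] x [0.4714 0.4716 0.4881 0.4885] y [-0.3725 -0.3614]
top 0.14 15 [ 0.4771 -0.3633  0.1494] x [0.4696 0.4699 0.4862 0.4875] y [-0.3688 -0.3595]
top 0.12 15 [ 0.4761 -0.3629  0.1287] x [0.4697 0.4701 0.4835 0.4862] y [-0.3692 -0.3586]
top 0.095 35 [ 0.4687 -0.3641  0.0996] x [0.452  0.4524 0.4812 0.4839] y [-0.3704 -0.3567]
213  28#   9.  10.  12.   8.   7.  12.   9.  11.  10.   5.  10.  13.   9.   9.   0.  -1.   2.   1.   1.   3. 1328.   7.   3. x0.533
214  22#  10.  11.  10.   8.  11.   8.   9.   9.  10.   5.   6.  11.  11.  12.   0.   2.   4.   0.   2.  -2.  -1.   2.   4. x0.529
215  33#  10.   6.   9.   9.  10.   7.   9.   6.  12.  10.   8.   9.   6.  12.   5.  -1.   0.  -3.  -1.  -2.   6.  -2.  -4. x0.524
216  24#   8.   7.   8.  11.  11.   8.   9.  10.  11.   7.   8.  11.   7.   6.  10.   2.  -3.   1.   1.   4.   0.   4.  -1. x0.521
217  34#  11.   7.  10.  13.   5.   4.  11.   7.   8.   9.   9.  13.   8.   8.   5.   4.  -3.  -2.   0.   3.   1.  -4.   0. x0.517
218  29#  12.  12.  13.   8.  12.  11.   6.   7.  11.   9.   8.  10.  10.  11.   5
[... 1230 characters left out ...]
8  50.  55#  54#  52.  70.  76.  81.  53#  54#  98.  99. 100.  82.  10.   9.   5.   1.  -1.  -6.  -5.   3.  -6.  -1.   7. x0.463
229  56.  54#  54#  51.  75.  85.  80.  50#  49#  98. 100.  98.  53.  50.   9.  11.   5.   3.   0.   0.  -3.   2.   4.   2. x0.459
230  51.  55#  48#  54.  75.  85.  80.  52#  47.  97.  98.  96.  53.  53.  46.   7.   1.   1.   0.  -2.   2.   0.  -3.   0. x0.456
231  52#  49#  53#  52#  72.  84.  47.  55#  54.  97. 101.  98.  53.  48.  56.  53.  -2.   1.   1.   5.   2.   4.   5.   2. x0.452
1.5 [ 0.4717 -0.3662  0.1643] [405.1 222.8]
1.57 [ 0.4768 -0.3668  0.1645] [405.3 221.3]
1.62 [ 0.4805 -0.3672  0.1644] [405.3 220.2]
1.66 [ 0.4835 -0.3675  0.1642] [405.4 219.3]
```

The picture shows the rack hanging in the well with its grip at (195,232), the handle standing out at (322,240) on the far side, and the timer untouched. The handle measures about 1.61 to 1.66 rad, so I'll give it a light outward nudge against its stop with shut fingers.

```bash
python3 -m handwheel '[[[-1,8,0,-14,0],[-1,9,0,-18,0],[-1,9,0,-18,0],[-1,9,0,-18,0],[-1,9,0,-18,0],[-1,9,0,-18,0],[-1,9,0,-18,0],[-1,6,0,-9,0]]]' 40
python3 s.py
python3 -m handwheel '[[[-1,8,0,0,0],[-1,4,0,0,0],[-1,3,0,0,0],[-1,3,0,0,0],[-1,3,0,0,0],[-1,2,0,0,0],[-1,1,0,0,0],[-1,0,0,0,0]]]'
python3 s.py
```

```text
t: 26.0
ee_pos: [0.4381, -0.3624, 0.1364]
eef_rot: [-0.026, 0.941, -0.023, 0.336]
contact_force: [0.1, -0.1, 0.3]
grip_width: -0.0001
grip_force: 0.0
j [-1.131  0.171 -0.68   0.357  0.596 -1.073] p [ 0.4381 -0.3624  0.1364] phi 1.208 lean 39.3 az -2.4 y [-0.033  0.998 -0.061] yaz 91.9
t: 26.8
ee_pos: [0.4619, -0.3641, 0.1389]
eef_rot: [-0.026, 0.941, -0.025, 0.336]
contact_force: [-0.4, 0.0, -0.6]
grip_width: -0.0003
grip_force: 0.0
j [-1.083  0.187 -0.656  0.331  0.578 -1.019] p [ 0.4619 -0.3641  0.1389] phi 1.175 lean 39.4 az -2.7 y [-0.032  0.997 -0.065] yaz 91.8
```

```bash
python3 -m handwheel '[[[-1,1.5,0,0,0],[-1,1.5,0,0,0],[-1,1,0,0,0],[-1,1,0,0,0],[-1,0,0,0,0],[-1,0,0,0,0],[-1,0,0,0,0],[-1,0,0,0,0]]]'
python3 s.py
```

```text
t: 27.6
ee_pos: [0.4668, -0.364, 0.1389]
eef_rot: [-0.026, 0.941, -0.025, 0.336]
contact_force: [-0.5, -0.5, 0.0]
grip_width: 0.0003
grip_force: 0.0
j [-1.074  0.191 -0.652  0.326  0.575 -1.009] p [ 0.4668 -0.364   0.1389] phi 1.169 lean 39.4 az -2.7 y [-0.032  0.997 -0.064] yaz 91.8
```

```bash
python3 -m handwheel '[[[-1,1,0,0,0],[-1,1,0,0,0],[-1,1,0,0,0],[-1,1,0,0,0],[-1,1,0,0,0],[-1,0,0,0,0],[-1,0,0,0,0],[-1,0,0,0,0]]]'
python3 s.py
```

```text
t: 28.4
ee_pos: [0.4706, -0.364, 0.1384]
eef_rot: [-0.025, 0.941, -0.025, 0.335]
contact_force: [-20.5, 0.9, 8.4]
grip_width: 0.0002
grip_force: 11.0
j [-1.065  0.194 -0.648  0.322  0.569 -0.998] p [ 0.4706 -0.364   0.1384] phi 1.164 lean 39.3 az -2.8 y [-0.03   0.997 -0.064] yaz 91.7
```

```bash
python3 -m handwheel '[[[-1,-5,0,0,0],[-1,-8,0,3,0],[-1,-14,0,12,0],[-1,-18,0,20,0],[-1,-20,0,25,0],[-1,-20,0,25,0],[-1,-15,0,20,0],[-1,0,0,0,0]]]'
python3 - <<'E'
from h import *
c=optics.capture("top");P=cloud(c);px=c["pixels"].astype(int)
m=(P[...,2]>.157)&(P[...,2]<.172)&(abs(P[...,0]-.48)<.03)&(abs(P[...,1]+.362)<.03);q=P[m];print("handle",len(q),q.mean(0).round(4))
m=(P[...,2]>.11)&(P[...,2]<.26)&(abs(P[...,0]-.48)<.04)&(abs(P[...,1]+.208)<.03)&(px.max(-1)<50);q=P[m];print("grip",len(q),q.mean(0).round(4),np.percentile(q[:,2],[50,95]).round(4))
print(r.state()['contact_force'],r.finish_job())
E
```

```text
t: 29.2
ee_pos: [0.371, -0.3653, 0.2466]
eef_rot: [-0.026, 0.941, -0.027, 0.337]
contact_force: [0.0, 0.4, -1.9]
grip_width: 0.0002
grip_force: 0.0
handle 22 [ 0.4839 -0.3677  0.1635]
grip 66 [ 0.4749 -0.2069  0.1696] [0.1772 0.1817]
the job is handed in; nothing more can be done
[ 0.08730087 -0.01004215 -0.08080107] None
```

The job is done and handed in at about 29 s: the rack hangs on the lowered rail in the well, the handle is fully out and the crank is at its stop. The slide box, amber bottle and timer were never touched.

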